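Seat two mould-tie studs in their matching thread gauges

TASK

Two threaded studs with a nut on each end lie on the bench, one with a coarse thread and one with a fine thread. Lay each one in the V troughs of the gauge plate whose notches have the same pitch, centred so that its nuts hang clear outside the troughs and its thread is fully down in both; set the studs down, do not drop them.

Things in the scene. Friction and masses are not known exactly. Their poses are not given: they have to be found in the camera images.
- coarse_stud_center (a point): Coarse stud's centre, on its axis. Steel rod, 20 mm dia., 202 mm long; fixed hex nut (30 mm across flats, 16 mm thick) on each end; 170 mm of thread between, 14 ridges 12 mm apart. 0.6 kg. y along rod (ends alike), z up. Lies on its nuts, does not roll, axis 15 mm above bench. Grip mid-thread. Like the fine stud but for ridge spacing; a similar smooth bar is neither.
- fine_stud_center (a point): Fine stud's centre, on its axis. Steel rod, 20 mm dia., 202 mm long; fixed hex nut (30 mm across flats, 16 mm thick) on each end; 170 mm of thread between, 34 ridges 5 mm apart. 0.6 kg. y along rod (ends alike), z up. Lies on its nuts, does not roll, axis 15 mm above bench. Grip mid-thread. Like the coarse stud but for ridge spacing; a similar smooth bar is neither.
- coarse_gauge: Coarse gauge, fixed; origin: centre of underside, on bench. Base 90 (x) x 150 (y) x 8 mm, long edges notched every 12 mm; two ribbed 45-degree V troughs in line along y, |y| 28 to 70 mm, gap between open for fingers. V bottom x=0, 24 mm up; rims x=+-28, 52 mm up. Seated stud: along y, axis 38 mm up, centred, nuts outside with 15 mm to spare. Fine gauge: alike but for notch spacing.
- fine_gauge: Fine gauge, fixed; origin: centre of underside, on bench. Base 90 (x) x 150 (y) x 8 mm, long edges notched every 5 mm; two ribbed 45-degree V troughs in line along y, |y| 28 to 70 mm, gap between open for fingers. V bottom x=0, 24 mm up; rims x=+-28, 52 mm up. Seated stud: along y, axis 38 mm up, centred, nuts outside with 15 mm to spare. Coarse gauge: alike but for notch spacing.
There are look-alikes about, which are no part of the job. Leave any purple or red look-alike of the part that bears coarse_stud_center alone.

How it is judged:
By the outcome, as a careful person would: the job done as asked, in the order asked, and still so for the second after the job is handed in, with the robot touching nothing.
It also fails if it takes over 61 s, if anything falls off the work surface, if the arm or the gripper's body presses on something with over 40 N, if the wrist force passes 120 N, or if a joint passes its speed limit or range.

ROBOT

A 6-joint arm with a two-finger parallel gripper is mounted at the origin on the work surface. World frame = base frame: x ahead of the robot, y to its left, z up, the work surface at z = 0. Lengths are in m, angles in degrees, forces in N, time in s.
With the tool pointing down it reaches from about 0.4 to 0.825 m from the base axis. Payload 7 kg.
Tool frame: the origin (TCP) lies midway between the tips of the shut fingers; the grasp point (between the pads) lies 19 mm behind it; z points along the fingers, y is the line along which they close (so a half turn about z gives the same grasp; the last joint's range is limited). The gripper opens to 88 mm and grips with 3 to 60 N. Pads are 19 mm wide; open, the fingers measure 130 mm over their backs; the gripper's body (78 mm by 193 mm) begins 47 mm behind the grasp point.
Start: joints at [-59.983, 20.546, 0.682, 0, -70.136, -16.507], TCP at [0.158, -0.656, 0.227] pointing down, gripper open.
Joint ranges: [-176.03, 176.03], [-82.01, 121.73], [-58.28, 71.71], [-173.87, 95.51], [-174.79, -0.11], [-173.66, 173.66]. Speed limits (degrees/s): [136.94, 136.94, 172.46, 180, 180, 180].

INTERFACE

Orientations are given as [roll, pitch, yaw] about the fixed x, y, z axes, in that order (R = Rz(yaw) Ry(pitch) Rx(roll)).
In Python, from plant import r gives the robot as it stands. The module is installed in compiled form; this text tells all that it offers.
- The arm moves only by the tool play_rows, never from a script. Its argument "rows" is a list of rows, each an object with "slide": the shift along the tool's x, y, z as a fraction of full scale, a list of three; "delta_rot": the turn, a rotation vector about the tool's x, y, z as a fraction of full scale, a list of three; "fingers": the opening, from -1 (shut) to 1 (fully open). In form: [{"slide": [x, y, z], "delta_rot": [rx, ry, rz], "fingers": fingers}, ...]. A call has 1 to 8 rows; each row shifts and turns the commanded pose from where the row before left it, along the tool's axes as they then stand; what a row does not reach is not made up. Full scale, the value 1, is 0.15 m for a shift and 0.08 rad for a turn. A row lasts 1/8 s, in which the tool goes at most 62.5 mm and 10.7 degrees, less where a joint would pass 70% of its speed; a pose out of reach is approached as far as the arm can. A call with a number of a shift or a turn outside -1 to 1 is refused whole. A call with a gripper value outside its range is refused whole. The fingers move at their own pace and stop on an object; "squeeze" is the grip in N (left out, the last holds). Time passes only in rows, so rows that do not move let the fingers close. It gives the time, the measured TCP pose, the force, the opening and the grip force at its end, in the units of the state.
- r.get_state(): the state, without advancing time (a new reading comes with each control period).
- r.capture(name): name is "side" or "top"; returns a dict with "image" (400x640x3 uint8, blue, green, red), "fx", "fy", "cx", "cy" (pixels), "R" (3x3) and "t" (3): a world point X has camera coordinates R X + t. Camera axes: x right, y down, z forward; pixel columns grow to the right and rows downward; lengths in m; the calibration is good to about 2 mm. A picture is of the moment at which its call begins. There is no depth.
- r.close_job(): hands the job in; it is judged then, once.
The state is a dict: "time_s": time; "joints": joint angles; "qd": joint speeds; "joint_torque": joint torques, N m; "tcp_pos": TCP position; "eef_rot": TCP orientation; "contact_force": force on the tool from outside, world axes, zero at the start; "moment": the same for the moment, N m; "gripper_width": finger opening in m; "gripper_force": force on a finger pad.
Only numpy, scipy, OpenCV 4.12 (cv2) and the standard library are available. Lean on these libraries where they do the work, as an engineer would, in place of code of your own. Each camera call takes 0.05 s, during which the arm holds its last target. There are 200 camera calls.

## Working session

There is one attempt and no reset: what is moved stays moved. The work goes in short steps, Python scripts to look and compute and a tool call to move; the robot and the scene stay as the last step left them, time stands still between calls to the robot, and variables do not carry over. Pictures are saved under pics/ and viewed, at most 10 in all, crops included, and the job is handed in when it is done.

Besides the shell and the picture viewer there is one more tool, called after "Emit:" by a JSON object that holds its "method" and its "body", one argument or row to a line. play_rows: Moves the arm, as the interface text tells. Shift numbers are shares of 0.15 m and turn numbers shares of 0.08 rad, none past 1 either way. Its arguments: {"type":"object","properties":{"rows":{"type":"array"},"squeeze":{"type":"number"}},"required":["rows"]}

```bash
mkdir -p pics; cat > h.py <<'E'
import numpy as np, cv2
from plant import r
def snap(n,f):
    c=r.capture(n); cv2.imwrite(f'pics/{f}.png',c['image']); np.savez(f'pics/{f}.npz',**c); return c
def load(f): return np.load(f'pics/{f}.npz')
def pt(c,u,v,z):
    d=np.array([(u-c['cx'])/c['fx'],(v-c['cy'])/c['fy'],1]); R=c['R']; o=-R.T@c['t']; d=R.T@d
    return o+d*(z-o[2])/d[2]
def px(c,X):
    p=c['R']@np.array(X)+c['t']; return c['fx']*p[0]/p[2]+c['cx'],c['fy']*p[1]/p[2]+c['cy']
E
python3 - <<'E'
from h import *
for n in('top','side'):
    c=snap(n,n+'0'); print(n,c['fx'],-c['R'].T@c['t'],c['R'].round(3).tolist())
print(r.get_state())
E
```

```text
top 447.7371535616334 [ 0.39840032 -0.18952723  1.30677429] [[0.002, -1.0, 0.015], [-0.998, -0.003, -0.056], [0.056, -0.014, -0.998]]
side 372.83359892366076 [ 0.16143017 -1.17549054  0.83688948] [[0.95, -0.312, -0.004], [-0.195, -0.583, -0.789], [0.244, 0.75, -0.615]]
{'time_s': 0.1, 'joints': array([-5.99819279e+01,  2.05864711e+01,  6.39222064e-01, -1.80356445e-02,
       -7.01361301e+01, -1.65082769e+01]), 'qd': array([ 0.04484339, -0.12751372,  0.04433281, -0.01658258, -0.10380123,
       -0.08921165]), 'joint_torque': array([-1.55753703e-03, -5.84164560e+01,  2.93747234e+01,  7.01548398e+00,
        1.01485665e-02, -5.25106759e-05]), 'tcp_pos': array([ 0.15757591, -0.65589762,  0.22572666]), 'eef_rot': array([ 1.79915240e+02, -7.43797138e-03, -1.66496340e+02]), 'contact_force': array([-0.23836766,  0.78970279, -0.64512017]), 'moment': array([ 0.02616585,  0.04822574, -0.03692854]), 'gripper_force': 0.0, 'gripper_width': 0.08768791797539119}
```

View pics/top0.png

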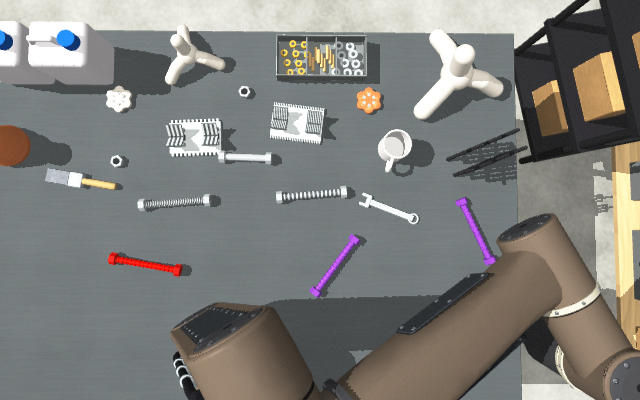

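View pics/side0.png

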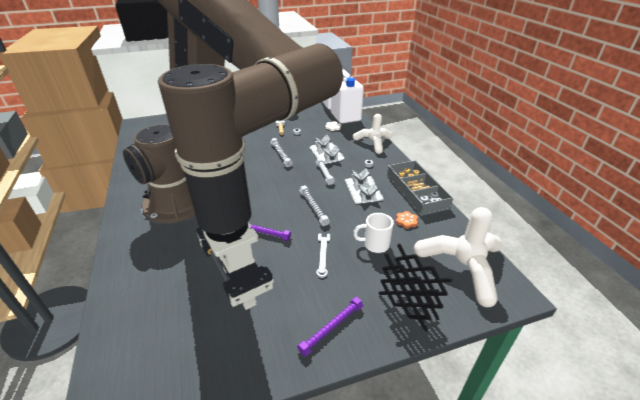

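```bash
python3 - <<'E'
from h import *
c=load('top0');im=c['image']
cr=cv2.resize(im[90:220,130:360],None,fx=3.47,fy=3.47,interpolation=cv2.INTER_CUBIC)
g=lambda u0,u1,v0,v1:cv2.resize(im[v0:v1,u0:u1],(399,300),interpolation=cv2.INTER_CUBIC)
cv2.imwrite('pics/c1.png',cr)
cv2.imwrite('pics/c2.png',np.vstack([np.hstack([g(160,240,110,170),g(260,340,95,155)]),np.hstack([g(136,216,170,230),g(272,352,165,225)])]))
E
```

```text
(no output)
```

View pics/c2.png

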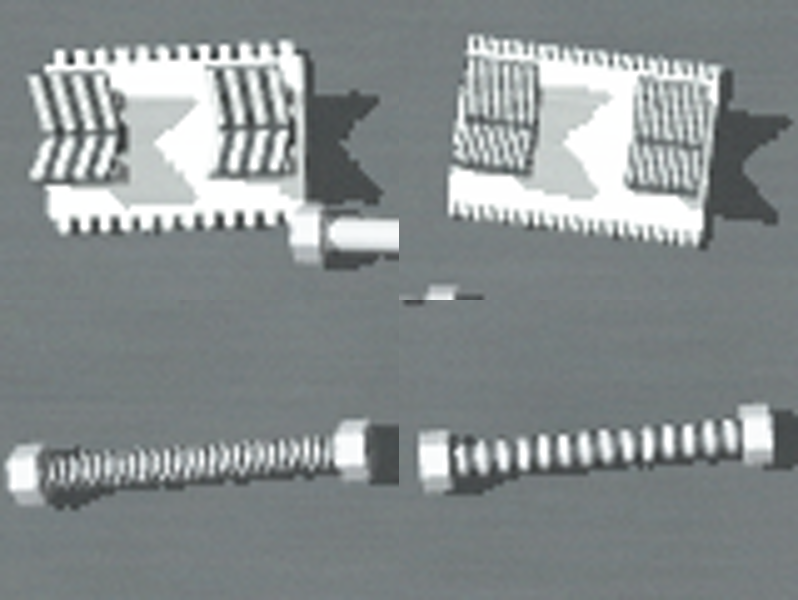

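```bash
cat >> h.py <<'E'
from scipy.optimize import least_squares
def fit(c,M,P,x0):
    M=np.array(M,float);P=np.array(P,float)
    def W(p): 
        a=p[2]; return np.c_[p[0]+M[:,0]*np.cos(a)-M[:,1]*np.sin(a),p[1]+M[:,0]*np.sin(a)+M[:,1]*np.cos(a),M[:,2]]
    f=lambda p:(np.array([px(c,X) for X in W(p)])-P).ravel()
    s=least_squares(f,x0,x_scale=[.01,.01,.01]); return s.x,f(s.x).reshape(-1,2),W
E
python3 - <<'E'
from h import *
c=load('top0')
def crop(ps,u,v): return [(u+(a+.5)/4.99-.5,v+(b+.5)/5-.5) for a,b in ps]
# image left=+y, up=+x
G=[(.045,.075,.008),(.045,-.075,.008),(-.045,-.075,.008),(-.045,.075,.008),(0,.070,.024),(0,.028,.024),(0,-.028,.024),(0,-.070,.024)]
V=[(0,.070,.024),(0,.028,.024),(0,-.028,.024),(0,-.070,.024)]
res={}
for n,M,P in [('cg',G,crop([(50,52),(301,42),(301,214),(50,232),(40,133),(119,130),(213,130),(293,125)],160,110)),
          ('fg',G,crop([(471,38),(720,70),(704,240),(450,212),(460,121),(537,127),(632,142),(706,147)],260-80,95))]:
    if n=='fg': P=[(260+(a-399+.5)/4.99-.5,b) for (a,_),(_,b) in zip([(471,38),(720,70),(704,240),(450,212),(460,121),(537,127),(632,142),(706,147)],P)]
    p0=pt(c,*np.mean(P,0),.01)
    p,e,W=fit(c,M,P,[p0[0],p0[1],0]); print(n,p[:2].round(4),np.degrees(p[2]).round(2),e.round(1).tolist()); res[n]=(p,M)
# studs: nut ends, top centres z=.030
S=[(0,.101,.030),(0,.085,.030),(0,-.085,.030),(0,-.101,.030)]
for n,P in [('cs',[(418,458),(451,457),(741,433),(773,430)]),('fs',[(8,475),(43,472),(335,447),(368,444)])]:
    o=(272-399/4.99,165-60) if n=='cs' else (136,170-60)
    P=[(o[0]+(a+.5)/4.99-.5,o[1]+(b+.5)/5-.5) for a,b in P]
    p0=pt(c,*np.mean(P,0),.01)
    p,e,W=fit(c,S,P,[p0[0],p0[1],0]); print(n,p[:2].round(4),np.degrees(p[2]).round(2),e.round(1).tolist()); res[n]=(p,S)
k=3.47
im=cv2.imread('pics/c1.png')
for n,(p,M) in res.items():
    T=[(x,y,z) for x,y,z in M]
    if M is G: T+=[(x,y,.052) for x in(-.028,.028) for y in(-.07,-.028,.028,.07)]
    else: T+=[(x,y,.0150) for x in(-.015,.015) for y in(-.101,.101)]
    for x,y,z in T:
        a=p[2];u,v=px(c,(p[0]+x*np.cos(a)-y*np.sin(a),p[1]+x*np.sin(a)+y*np.cos(a),z))
        cv2.circle(im,(int((u-130+.5)*k),int((v-90+.5)*k)),2,(0,0,255),-1)
cv2.imwrite('pics/c3.png',im)
for n in('cs','cg','fs','fg'): print(n,np.hypot(*res[n][0][:2]))
E
```

```text
cg [0.6306 0.1476] 2.5 [[-1.3, 2.2], [0.0, 2.3], [0.9, -1.5], [-0.5, -3.1], [1.1, 0.3], [-0.1, 0.3], [0.6, -0.4], [-0.8, 0.0]]
fg [ 0.6733 -0.1504] -6.28 [[-0.7, 2.4], [0.2, 1.8], [-0.0, -2.0], [-0.1, -2.2], [0.9, -0.1], [-0.1, 0.3], [0.1, -0.5], [-0.3, 0.2]]
cs [ 0.4644 -0.1923] 4.78 [[0.4, 0.1], [-0.7, -0.1], [0.6, -0.1], [-0.3, 0.1]]
fs [0.4404 0.1985] 5.1 [[0.5, -0.0], [-0.8, 0.1], [0.7, -0.1], [-0.3, 0.0]]
cs 0.5026239168819728
cg 0.6476670838669295
fs 0.4830197005264451
fg 0.6899055072806815
```

View pics/c3.png

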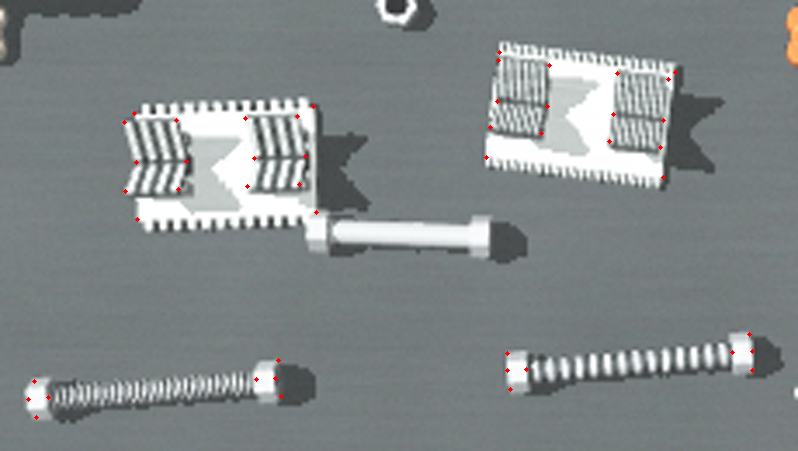

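Emit:
{"method": "play_rows", "body": {
  "rows": [
    {"slide": [0, 0, 0], "delta_rot": [0, 0, -1], "fingers": 1},
    {"slide": [0, 0, 0], "delta_rot": [0, 0, -1], "fingers": 1},
    {"slide": [0, 0, 0], "delta_rot": [0, 0, -1], "fingers": 1},
    {"slide": [0, 0, 0], "delta_rot": [0, 0, -1], "fingers": 1},
    {"slide": [0, 0, 0], "delta_rot": [0, 0, -1], "fingers": 1},
    {"slide": [0, 0, 0], "delta_rot": [0, 0, -1], "fingers": 1},
    {"slide": [0, 0, 0], "delta_rot": [0, 0, -1], "fingers": 1},
    {"slide": [0, 0, 0], "delta_rot": [0, 0, -1], "fingers": 1}
  ]
}}

```text
time_s: 1.1
tcp_pos: [0.1576, -0.656, 0.226]
eef_rot: [179.9, 0.0, -129.7]
contact_force: [0.0, -0.2, 0.1]
gripper_width: 0.0879
gripper_force: 0.0
```

Emit:
{"method": "play_rows", "body": {
  "rows": [
    {"slide": [0, 0, 0], "delta_rot": [0, 0, -1], "fingers": 1},
    {"slide": [0, 0, 0], "delta_rot": [0, 0, -1], "fingers": 1},
    {"slide": [0, 0, 0], "delta_rot": [0, 0, -1], "fingers": 1},
    {"slide": [0, 0, 0], "delta_rot": [0, 0, -1], "fingers": 1},
    {"slide": [0, 0, 0], "delta_rot": [0, 0, -1], "fingers": 1},
    {"slide": [0, 0, 0], "delta_rot": [0, 0, -1], "fingers": 1},
    {"slide": [0, 0, 0], "delta_rot": [0, 0, -1], "fingers": 1},
    {"slide": [0, 0, 0], "delta_rot": [0, 0, -1], "fingers": 1}
  ]
}}

```text
time_s: 2.1
tcp_pos: [0.1576, -0.656, 0.226]
eef_rot: [180.0, 0.1, -93.0]
contact_force: [-0.9, -0.5, -0.5]
gripper_width: 0.0876
gripper_force: 0.0
```

Emit:
{"method": "play_rows", "body": {
  "rows": [
    {"slide": [0, 0, 0], "delta_rot": [0, 0, -1], "fingers": 1},
    {"slide": [0, 0, 0], "delta_rot": [0, 0, -0.74], "fingers": 1},
    {"slide": [0, 0, 0], "delta_rot": [0, 0, 0], "fingers": 1}
  ]
}}

```text
time_s: 2.48
tcp_pos: [0.1576, -0.6561, 0.2261]
eef_rot: [180.0, 0.0, -85.2]
contact_force: [-0.7, -0.1, -0.2]
gripper_width: 0.0875
gripper_force: 0.0
```

```bash
cat >> h.py <<'E'
from scipy.spatial.transform import Rotation as Ro
T={'cs':(.4644,-.1923,4.78),'fs':(.4404,.1985,5.1),'cg':(.6306,.1476,2.5),'fg':(.6733,-.1504,-6.28)}
def go(t,z):
    s=r.get_state(); R=Ro.from_euler('xyz',s['eef_rot'],degrees=True)
    d=np.array([*t[:2],z])-s['tcp_pos']
    Rt=Ro.from_euler('xyz',[180,0,-90+t[2]],degrees=True)
    print('t',s['time_s'],'tcp',s['tcp_pos'].round(4),s['eef_rot'].round(2),'w',round(s['gripper_width'],4),'j',s['joints'].round(0))
    print(' slide units',(R.inv().apply(d)/.15).round(3),'(if target rot)',(Rt.inv().apply(d)/.15).round(3),'rot units',((R.inv()*Rt).as_rotvec()/.08).round(3))
E
python3 -c "
from h import *
go(T['cs'],.12)"
```

```text
t 2.475 tcp [ 0.1576 -0.6561  0.2261] [ 1.7999e+02  4.0000e-02 -8.5200e+01] w 0.0875 j [-60.  21.   1.  -0. -70.  65.]
 slide units [-2.909 -2.297  0.709] (if target rot) [-2.911 -2.296  0.707] rot units [0.002 0.01  0.004]
```

Emit:
{"method": "play_rows", "body": {
  "rows": [
    {"slide": [-0.12, -0.1, 0], "delta_rot": [0, 0, 0], "fingers": 1},
    {"slide": [-0.25, -0.2, 0], "delta_rot": [0, 0, 0], "fingers": 1},
    {"slide": [-0.25, -0.2, 0], "delta_rot": [0, 0, 0], "fingers": 1},
    {"slide": [-0.25, -0.2, 0], "delta_rot": [0, 0, 0], "fingers": 1},
    {"slide": [-0.25, -0.2, 0], "delta_rot": [0, 0, 0], "fingers": 1},
    {"slide": [-0.25, -0.2, 0], "delta_rot": [0, 0, 0], "fingers": 1},
    {"slide": [-0.25, -0.2, 0], "delta_rot": [0, 0, 0], "fingers": 1},
    {"slide": [-0.25, -0.2, 0], "delta_rot": [0, 0, 0], "fingers": 1}
  ]
}}

```text
time_s: 3.48
tcp_pos: [0.3589, -0.3558, 0.2267]
eef_rot: [-180.0, -0.0, -85.2]
contact_force: [0.6, -0.0, -0.4]
gripper_width: 0.0876
gripper_force: 0.0
```

Emit:
{"method": "play_rows", "body": {
  "rows": [
    {"slide": [-0.25, -0.2, 0.15], "delta_rot": [0, 0, 0], "fingers": 1},
    {"slide": [-0.25, -0.2, 0.2], "delta_rot": [0, 0, 0], "fingers": 1},
    {"slide": [-0.25, -0.2, 0.2], "delta_rot": [0, 0, 0], "fingers": 1},
    {"slide": [-0.29, -0.196, 0.157], "delta_rot": [0, 0, 0], "fingers": 1},
    {"slide": [0, 0, 0], "delta_rot": [0, 0, 0], "fingers": 1},
    {"slide": [0, 0, 0], "delta_rot": [0, 0, 0], "fingers": 1}
  ]
}}

```text
time_s: 4.22
tcp_pos: [0.464, -0.1919, 0.1207]
eef_rot: [180.0, -0.0, -85.1]
contact_force: [0.2, 0.6, 1.3]
gripper_width: 0.0878
gripper_force: 0.0
```

```bash
python3 -c "
from h import *
go(T['cs'],.004)
c=snap('side','s1')
for k in ('cs','fs'):
  x,y,a=T[k];a=np.radians(a)
  print([np.round(px(c,(x-l*np.sin(a),y+l*np.cos(a),.03)),0) for l in(-.101,0,.101)])
im=c['image'];cv2.imwrite('pics/s1c.png',cv2.resize(im[130:250,230:390],(800,600)))
"
```

```text
t 4.225 tcp [ 0.464  -0.1919  0.1207] [179.99  -0.   -85.13] w 0.0878 j [ -0.  10. -29.   0. -51.   5.]
 slide units [ 0.003 -0.003  0.778] (if target rot) [ 0.003 -0.003  0.778] rot units [ 0.002 -0.001  0.019]
[array([325., 218.]), array([314., 201.]), array([303., 185.])]
[array([288., 160.]), array([280., 148.]), array([273., 138.])]
```

View pics/s1c.png

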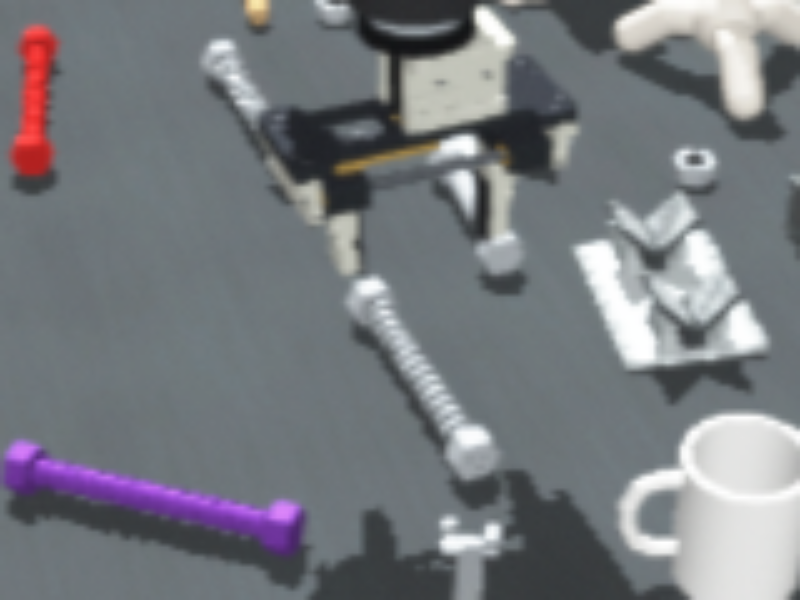

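```bash
python3 -c "
from h import *
c=load('s1')
for x,z in((-.044,.12),(.044,.12),(0,.12)): print(px(c,(.464+x,-.192,z)))
x,y,a=T['cs'];print(pt(c,325,219,.03),pt(c,304,186.5,.03)); a=np.radians(a);print([(x-l*np.sin(a),y+l*np.cos(a)) for l in(-.093,.093)])
"
```

```text
(np.float64(300.4703806156959), np.float64(181.99305390324974))
(np.float64(325.4482985635251), np.float64(177.22154733922568))
(np.float64(313.06627398712385), np.float64(179.5868730507444))
[ 0.47066193 -0.29754013  0.03      ] [ 0.45683463 -0.10033437  0.03      ]
[(np.float64(0.4721496896851116), np.float64(-0.28497654670834727)), (np.float64(0.45665031031488834), np.float64(-0.09962345329165272))]
```

Emit:
{"method": "play_rows", "body": {
  "rows": [
    {"slide": [0, 0, 0.2], "delta_rot": [0, 0, 0], "fingers": 1},
    {"slide": [0, 0, 0.25], "delta_rot": [0, 0, 0], "fingers": 1},
    {"slide": [0, 0, 0.2], "delta_rot": [0, 0, 0], "fingers": 1},
    {"slide": [0, 0, 0.08], "delta_rot": [0, 0, 0], "fingers": 1},
    {"slide": [0, 0, 0.045], "delta_rot": [0, 0, 0], "fingers": 1},
    {"slide": [0, 0, 0], "delta_rot": [0, 0, 0], "fingers": 1}
  ]
}}

```text
time_s: 5.03
tcp_pos: [0.4645, -0.1927, 0.0048]
eef_rot: [-180.0, -0.0, -85.2]
contact_force: [0.1, -0.1, 0.8]
gripper_width: 0.0875
gripper_force: 0.0
```

Emit:
{"method": "play_rows", "body": {
  "rows": [
    {"slide": [0, 0, 0], "delta_rot": [0, 0, 0], "fingers": -1},
    {"slide": [0, 0, 0], "delta_rot": [0, 0, 0], "fingers": -1},
    {"slide": [0, 0, 0], "delta_rot": [0, 0, 0], "fingers": -1},
    {"slide": [0, 0, 0], "delta_rot": [0, 0, 0], "fingers": -1},
    {"slide": [0, 0, 0], "delta_rot": [0, 0, 0], "fingers": -1},
    {"slide": [0, 0, 0], "delta_rot": [0, 0, 0], "fingers": -1}
  ],
  "squeeze": 40
}}

```text
time_s: 5.78
tcp_pos: [0.4641, -0.1924, 0.0042]
eef_rot: [180.0, 0.0, -85.2]
contact_force: [-0.4, 0.4, 0.1]
gripper_width: 0.0335
gripper_force: 0.0
```

Emit:
{"method": "play_rows", "body": {
  "rows": [
    {"slide": [0, 0, 0], "delta_rot": [0, 0, 0], "fingers": -1},
    {"slide": [0, 0, 0], "delta_rot": [0, 0, 0], "fingers": -1},
    {"slide": [0, 0, 0], "delta_rot": [0, 0, 0], "fingers": -1},
    {"slide": [0, 0, 0], "delta_rot": [0, 0, 0], "fingers": -1}
  ]
}}

```text
time_s: 6.28
tcp_pos: [0.4631, -0.1924, 0.0041]
eef_rot: [179.9, 0.0, -85.2]
contact_force: [-5.5, -0.4, 4.1]
gripper_width: 0.0188
gripper_force: 40.0
```

Emit:
{"method": "play_rows", "body": {
  "rows": [
    {"slide": [0, 0, -0.05], "delta_rot": [0, 0, 0], "fingers": -1},
    {"slide": [0, 0, -0.15], "delta_rot": [0, 0, 0], "fingers": -1},
    {"slide": [0, 0, -0.2], "delta_rot": [0, 0, 0], "fingers": -1},
    {"slide": [0, 0, -0.2], "delta_rot": [0, 0, 0], "fingers": -1},
    {"slide": [0, 0, -0.2], "delta_rot": [0, 0, 0], "fingers": -1},
    {"slide": [0, 0, -0.2], "delta_rot": [0, 0, 0], "fingers": -1},
    {"slide": [0, 0, 0], "delta_rot": [0, 0, 0], "fingers": -1}
  ]
}}

```text
time_s: 7.15
tcp_pos: [0.4663, -0.1924, 0.1566]
eef_rot: [-179.7, -0.0, -85.2]
contact_force: [0.6, 0.2, -4.4]
gripper_width: 0.0187
gripper_force: 40.0
```

```bash
python3 -c "
from h import *
go(T['cg'],.15)
print(r.get_state()['moment'],r.get_state()['contact_force'])
c=snap('side','s2'); s=r.get_state()['tcp_pos']
a=np.radians(4.78)
for l in(-.101,0,.101): print(np.round(px(c,(s[0]-l*np.sin(a),s[1]+l*np.cos(a),s[2]+.011)),1))
im=c['image'];cv2.imwrite('pics/s2c.png',cv2.resize(im[60:240,210:450],(800,600)))
"
```

```text
t 7.15 tcp [ 0.4663 -0.1924  0.1566] [-1.7965e+02 -4.0000e-02 -8.5160e+01] w 0.0187 j [ -0.   8. -26.   0. -55.   5.]
 slide units [-2.166 -1.283  0.05 ] (if target rot) [-2.216 -1.193  0.044] rot units [-0.077 -0.007  0.511]
[0.03034852 0.06723846 0.01068374] [ 0.642773    0.22898167 -4.35358317]
[325.6 184.6]
[313.2 168.1]
[302.1 153.5]
```

View pics/s2c.png

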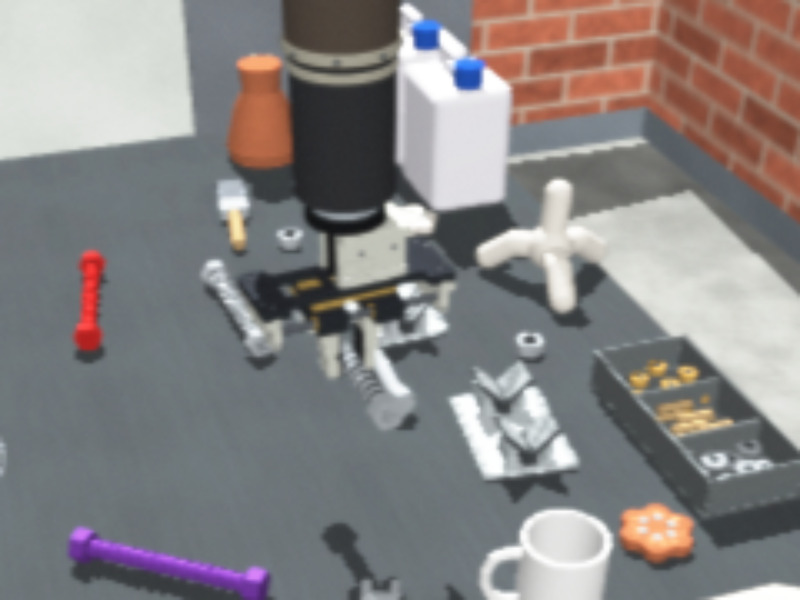

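Emit:
{"method": "play_rows", "body": {
  "rows": [
    {"slide": [0, 0, 0], "delta_rot": [0, 0, 0.51], "fingers": -1},
    {"slide": [-0.15, -0.08, 0], "delta_rot": [0, 0, 0], "fingers": -1},
    {"slide": [-0.35, -0.19, 0], "delta_rot": [0, 0, 0], "fingers": -1},
    {"slide": [-0.35, -0.19, 0], "delta_rot": [0, 0, 0], "fingers": -1},
    {"slide": [-0.35, -0.19, 0], "delta_rot": [0, 0, 0], "fingers": -1},
    {"slide": [-0.35, -0.19, 0], "delta_rot": [0, 0, 0], "fingers": -1},
    {"slide": [-0.35, -0.19, 0], "delta_rot": [0, 0, 0], "fingers": -1},
    {"slide": [-0.2, -0.1, 0], "delta_rot": [0, 0, 0], "fingers": -1}
  ]
}}

```text
time_s: 8.2
tcp_pos: [0.62, 0.1324, 0.1515]
eef_rot: [179.9, -0.0, -87.4]
contact_force: [0.1, -0.1, -5.7]
gripper_width: 0.019
gripper_force: 40.0
```

Emit:
{"method": "play_rows", "body": {
  "rows": [
    {"slide": [-0.116, -0.06, 0.2], "delta_rot": [0, 0, 0], "fingers": -1},
    {"slide": [0, 0, 0.2], "delta_rot": [0, 0, 0], "fingers": -1},
    {"slide": [0, 0, 0], "delta_rot": [0, 0, 0], "fingers": -1},
    {"slide": [0, 0, 0], "delta_rot": [0, 0, 0], "fingers": -1}
  ]
}}

```text
time_s: 8.7
tcp_pos: [0.6283, 0.1472, 0.0943]
eef_rot: [180.0, -0.0, -87.5]
contact_force: [0.4, -0.0, -4.8]
gripper_width: 0.019
gripper_force: 40.0
```

```bash
python3 -c "
from h import *
go(T['cg'],.027)
s=r.get_state()['tcp_pos']
a=np.radians(2.5)
O=[]
for n,u,v in(('top',140,90),('side',230,60)):
  c=snap(n,n+'3')
  for l in(-.101,0,.101): print(n,np.round(px(c,(s[0]-l*np.sin(a),s[1]+l*np.cos(a),s[2]+.011)),1))
  O.append(cv2.resize(c['image'][v:v+120,u:u+80],(400,600),interpolation=cv2.INTER_CUBIC))
cv2.imwrite('pics/c4.png',np.hstack(O))
"
```

```text
t 8.7 tcp [0.6283 0.1472 0.0943] [ 1.7999e+02 -3.0000e-02 -8.7510e+01] w 0.019 j [ 30.  24. -13.   0. -53. -28.]
 slide units [-0.002 -0.016  0.449] (if target rot) [-0.002 -0.016  0.449] rot units [ 0.003 -0.006 -0.002]
top [223.  129.5]
top [185.4 131. ]
top [147.8 132.4]
side [335.5 142.3]
side [326.1 131.2]
side [317.5 121.1]
```

View pics/c4.png

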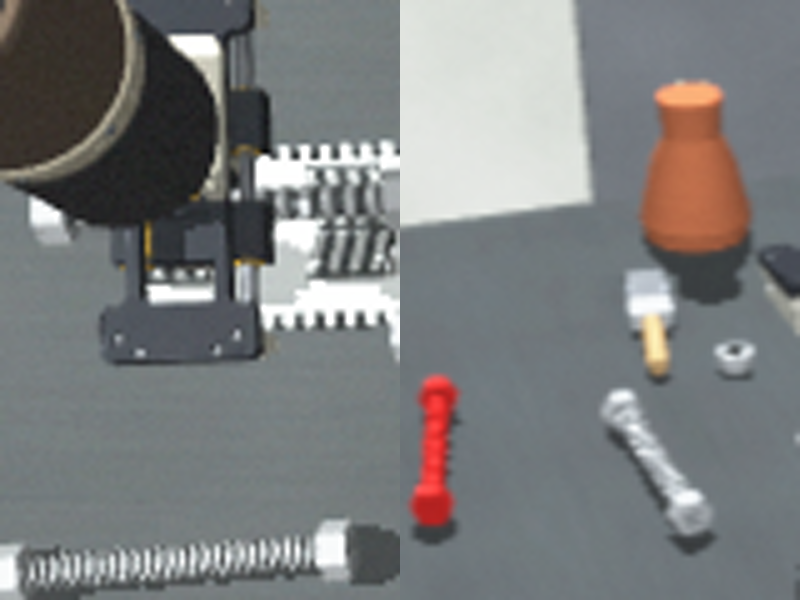

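```bash
python3 -c "
from h import *
a=cv2.resize(load('top3')['image'][105:155,140:246],(795,375),interpolation=cv2.INTER_CUBIC)
b=cv2.resize(load('side3')['image'][115:160,300:459-53],(530,225),interpolation=cv2.INTER_CUBIC)
b=cv2.copyMakeBorder(b,0,0,0,265,cv2.BORDER_CONSTANT)
cv2.imwrite('pics/c5.png',np.vstack([a,b]))
"
```

```text
(no output)
```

View pics/c5.png

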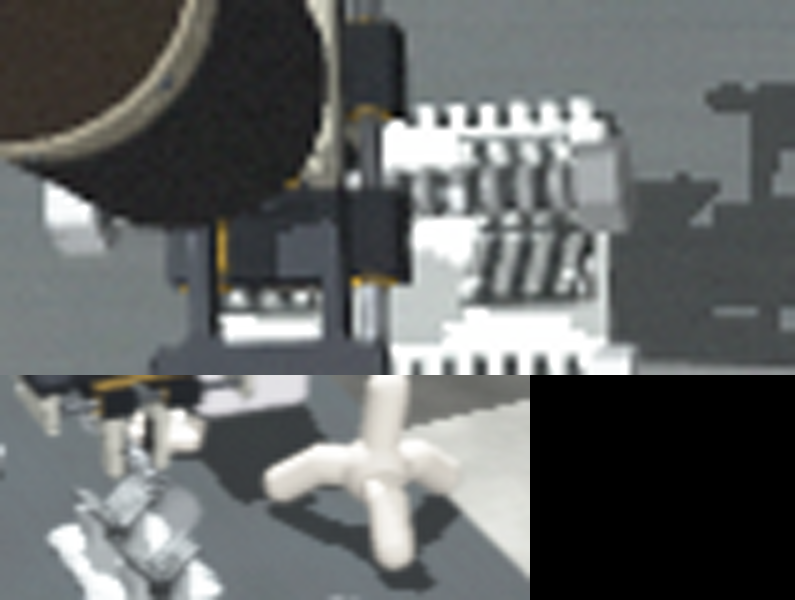

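Emit:
{"method": "play_rows", "body": {
  "rows": [
    {"slide": [0, -0.016, 0.1], "delta_rot": [0, 0, 0], "fingers": -1},
    {"slide": [0, 0, 0.13], "delta_rot": [0, 0, 0], "fingers": -1},
    {"slide": [0, 0, 0.1], "delta_rot": [0, 0, 0], "fingers": -1},
    {"slide": [0, 0, 0.06], "delta_rot": [0, 0, 0], "fingers": -1},
    {"slide": [0, 0, 0.02], "delta_rot": [0, 0, 0], "fingers": -1},
    {"slide": [0, 0, 0.01], "delta_rot": [0, 0, 0], "fingers": -1},
    {"slide": [0, 0, 0], "delta_rot": [0, 0, 0], "fingers": -1}
  ]
}}

```text
time_s: 9.68
tcp_pos: [0.6308, 0.1477, 0.0317]
eef_rot: [-180.0, 0.0, -87.5]
contact_force: [-0.1, -0.8, -4.9]
gripper_width: 0.0187
gripper_force: 40.0
```

Emit:
{"method": "play_rows", "body": {
  "rows": [
    {"slide": [0, 0, 0.007], "delta_rot": [0, 0, 0], "fingers": -1},
    {"slide": [0, 0, 0.007], "delta_rot": [0, 0, 0], "fingers": -1},
    {"slide": [0, 0, 0], "delta_rot": [0, 0, 0], "fingers": -1}
  ]
}}

```text
time_s: 10.05
tcp_pos: [0.6306, 0.1476, 0.0295]
eef_rot: [-180.0, 0.0, -87.5]
contact_force: [-1.5, 0.7, -1.3]
gripper_width: 0.0189
gripper_force: 40.0
```

Emit:
{"method": "play_rows", "body": {
  "rows": [
    {"slide": [0, 0.004, 0.007], "delta_rot": [0, 0, 0], "fingers": -1},
    {"slide": [0, 0, 0], "delta_rot": [0, 0, 0], "fingers": -1}
  ]
}}

```text
time_s: 10.3
tcp_pos: [0.6304, 0.1476, 0.0292]
eef_rot: [-179.9, 0.0, -87.5]
contact_force: [-2.2, -0.6, 4.6]
gripper_width: 0.019
gripper_force: 40.0
```

Emit:
{"method": "play_rows", "body": {
  "rows": [
    {"slide": [0, 0, 0.005], "delta_rot": [0, 0, 0], "fingers": -1},
    {"slide": [0, 0, 0], "delta_rot": [0, 0, 0], "fingers": -1}
  ]
}}

```text
time_s: 10.55
tcp_pos: [0.6304, 0.1476, 0.0291]
eef_rot: [-179.9, 0.0, -87.5]
contact_force: [-4.9, -0.7, 10.9]
gripper_width: 0.0187
gripper_force: 40.0
```

Emit:
{"method": "play_rows", "body": {
  "rows": [
    {"slide": [0, 0, 0], "delta_rot": [0, 0, 0], "fingers": -1},
    {"slide": [0, 0, 0], "delta_rot": [0, 0, 0], "fingers": -1},
    {"slide": [0, 0, 0], "delta_rot": [0, 0, 0], "fingers": -1}
  ],
  "squeeze": 4
}}

```text
time_s: 10.92
tcp_pos: [0.6295, 0.1476, 0.0271]
eef_rot: [180.0, -0.0, -87.5]
contact_force: [-3.6, 1.5, 1.3]
gripper_width: 0.0199
gripper_force: 4.0
```

Emit:
{"method": "play_rows", "body": {
  "rows": [
    {"slide": [0, 0, 0], "delta_rot": [0, 0, 0], "fingers": -0.2},
    {"slide": [0, 0, 0], "delta_rot": [0, 0, 0], "fingers": -0.2},
    {"slide": [0, 0, 0], "delta_rot": [0, 0, 0], "fingers": -0.2}
  ]
}}

```text
time_s: 11.3
tcp_pos: [0.6303, 0.1476, 0.0274]
eef_rot: [-180.0, 0.0, -87.5]
contact_force: [0.6, 0.6, -1.0]
gripper_width: 0.0348
gripper_force: 0.0
```

Emit:
{"method": "play_rows", "body": {
  "rows": [
    {"slide": [0, 0, 0], "delta_rot": [0, 0, 0], "fingers": 0.3},
    {"slide": [0, 0, 0], "delta_rot": [0, 0, 0], "fingers": 0.3},
    {"slide": [0, 0, -0.1], "delta_rot": [0, 0, 0], "fingers": 0.3},
    {"slide": [0, 0, -0.25], "delta_rot": [0, 0, 0], "fingers": 0.3},
    {"slide": [0, 0, -0.25], "delta_rot": [0, 0, 0], "fingers": 1},
    {"slide": [0, 0, -0.2], "delta_rot": [0, 0, 0], "fingers": 1},
    {"slide": [0, 0, 0], "delta_rot": [0, 0, 0], "fingers": 1}
  ]
}}

```text
time_s: 12.18
tcp_pos: [0.6316, 0.1483, 0.1518]
eef_rot: [-179.6, 0.1, -87.5]
contact_force: [0.3, 1.1, -0.5]
gripper_width: 0.0814
gripper_force: 0.0
```

```bash
python3 -c "
from h import *
go(T['fs'],.12)"
```

```text
t 12.175 tcp [0.6316 0.1483 0.1518] [-1.7965e+02  1.4000e-01 -8.7490e+01] w 0.0814 j [ 30.  21.  -9.   0. -60. -28.]
 slide units [-0.39   1.26   0.205] (if target rot) [-0.447  1.24   0.212] rot units [-0.078  0.028 -0.564]
```

Emit:
{"method": "play_rows", "body": {
  "rows": [
    {"slide": [0, 0, 0], "delta_rot": [0, 0, -0.56], "fingers": 1},
    {"slide": [-0.08, 0.2, 0], "delta_rot": [0, 0, 0], "fingers": 1},
    {"slide": [-0.1, 0.3, 0], "delta_rot": [0, 0, 0], "fingers": 1},
    {"slide": [-0.1, 0.3, 0], "delta_rot": [0, 0, 0], "fingers": 1},
    {"slide": [-0.1, 0.28, 0.1], "delta_rot": [0, 0, 0], "fingers": 1},
    {"slide": [-0.067, 0.16, 0.1], "delta_rot": [0, 0, 0], "fingers": 1},
    {"slide": [0, 0, 0], "delta_rot": [0, 0, 0], "fingers": 1},
    {"slide": [0, 0, 0], "delta_rot": [0, 0, 0], "fingers": 1}
  ]
}}

```text
time_s: 13.18
tcp_pos: [0.4392, 0.1983, 0.1179]
eef_rot: [-180.0, 0.0, -84.9]
contact_force: [0.1, -0.6, -0.3]
gripper_width: 0.0876
gripper_force: 0.0
```

```bash
python3 -c "
from h import *
go(T['fs'],.004)
c=snap('top','t6');d=snap('side','s6')
a=cv2.resize(c['image'][110:160,140:240],(800,400),interpolation=cv2.INTER_CUBIC)
b=cv2.resize(d['image'][130:180,270:350],(320,200),interpolation=cv2.INTER_CUBIC)
e=cv2.resize(d['image'][120:180,300:420],(400,200),interpolation=cv2.INTER_CUBIC)
cv2.imwrite('pics/c6.png',np.vstack([a,cv2.copyMakeBorder(np.hstack([b,e]),0,0,0,80,cv2.BORDER_CONSTANT)]))
x,y,g=T['cg'];g=np.radians(g)
for k,z in(('top',.053),('nutaxis',.038)):
  for l in(-.101,-.085,.085,.101): u,v=px(c,(x-l*np.sin(g),y+l*np.cos(g),z));print(k,l,round((u-140+.5)*8),round((v-110+.5)*8))
"
```

```text
t 13.175 tcp [0.4392 0.1983 0.1179] [-1.7995e+02  2.0000e-02 -8.4900e+01] w 0.0876 j [ 48.   8. -32.   0. -50. -43.]
 slide units [-0.001 -0.007  0.759] (if target rot) [-0.001 -0.008  0.759] rot units [-0.01   0.004 -0.001]
top -0.101 696 183
top -0.085 650 184
top 0.085 165 203
top 0.101 119 204
nutaxis -0.101 703 190
nutaxis -0.085 658 192
nutaxis 0.085 179 210
nutaxis 0.101 134 212
```

View pics/c6.png

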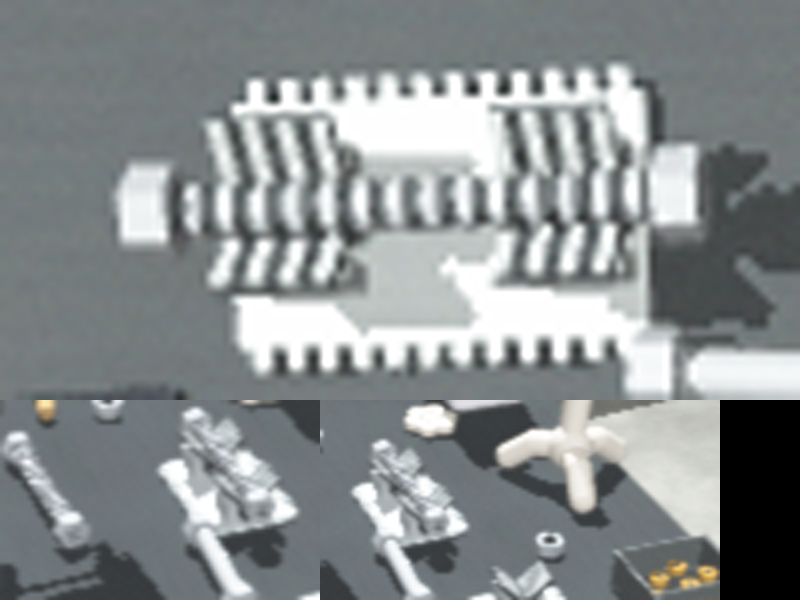

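Emit:
{"method": "play_rows", "body": {
  "rows": [
    {"slide": [0, -0.007, 0.2], "delta_rot": [0, 0, 0], "fingers": 1},
    {"slide": [0, 0, 0.25], "delta_rot": [0, 0, 0], "fingers": 1},
    {"slide": [0, 0, 0.19], "delta_rot": [0, 0, 0], "fingers": 1},
    {"slide": [0, 0, 0.08], "delta_rot": [0, 0, 0], "fingers": 1},
    {"slide": [0, 0, 0.04], "delta_rot": [0, 0, 0], "fingers": 1},
    {"slide": [0, 0, 0], "delta_rot": [0, 0, 0], "fingers": 1}
  ]
}}

```text
time_s: 14.02
tcp_pos: [0.4402, 0.1982, 0.0037]
eef_rot: [-180.0, 0.0, -85.0]
contact_force: [-0.1, -1.0, -0.1]
gripper_width: 0.0875
gripper_force: 0.0
```

Emit:
{"method": "play_rows", "body": {
  "rows": [
    {"slide": [0, 0, 0], "delta_rot": [0, 0, 0], "fingers": -1},
    {"slide": [0, 0, 0], "delta_rot": [0, 0, 0], "fingers": -1},
    {"slide": [0, 0, 0], "delta_rot": [0, 0, 0], "fingers": -1},
    {"slide": [0, 0, 0], "delta_rot": [0, 0, 0], "fingers": -1},
    {"slide": [0, 0, 0], "delta_rot": [0, 0, 0], "fingers": -1},
    {"slide": [0, 0, 0], "delta_rot": [0, 0, 0], "fingers": -1},
    {"slide": [0, 0, 0], "delta_rot": [0, 0, 0], "fingers": -1},
    {"slide": [0, 0, 0], "delta_rot": [0, 0, 0], "fingers": -1}
  ],
  "squeeze": 40
}}

```text
time_s: 15.02
tcp_pos: [0.4393, 0.1978, 0.0033]
eef_rot: [180.0, -0.0, -85.0]
contact_force: [-2.2, 0.8, 2.2]
gripper_width: 0.019
gripper_force: 40.0
```

Emit:
{"method": "play_rows", "body": {
  "rows": [
    {"slide": [0, 0, 0], "delta_rot": [0, 0, 0], "fingers": -1},
    {"slide": [0, 0, 0], "delta_rot": [0, 0, 0], "fingers": -1},
    {"slide": [0, 0, 0], "delta_rot": [0, 0, 0], "fingers": -1}
  ]
}}

```text
time_s: 15.4
tcp_pos: [0.4393, 0.1978, 0.0033]
eef_rot: [180.0, -0.0, -85.0]
contact_force: [-4.9, 0.0, 1.8]
gripper_width: 0.0193
gripper_force: 40.0
```

Emit:
{"method": "play_rows", "body": {
  "rows": [
    {"slide": [0, 0, -0.05], "delta_rot": [0, 0, 0], "fingers": -1},
    {"slide": [0, 0, -0.15], "delta_rot": [0, 0, 0], "fingers": -1},
    {"slide": [0, 0, -0.25], "delta_rot": [0, 0, 0], "fingers": -1},
    {"slide": [0, 0, -0.25], "delta_rot": [0, 0, 0], "fingers": -1},
    {"slide": [0, 0, -0.25], "delta_rot": [0, 0, 0.82], "fingers": -1},
    {"slide": [0, 0, -0.05], "delta_rot": [0, 0, 0.82], "fingers": -1},
    {"slide": [0, 0, 0], "delta_rot": [0, 0, 0.82], "fingers": -1},
    {"slide": [0, 0, 0], "delta_rot": [0, 0, 0], "fingers": -1}
  ]
}}

```text
time_s: 16.4
tcp_pos: [0.4395, 0.1978, 0.1534]
eef_rot: [180.0, 0.0, -96.2]
contact_force: [0.0, -0.1, -5.3]
gripper_width: 0.0187
gripper_force: 40.0
```

```bash
python3 -c "
from h import *
go(T['fg'],.10)"
```

```text
t 16.4 tcp [0.4395 0.1978 0.1534] [ 1.800e+02  1.000e-02 -9.621e+01] w 0.0187 j [ 48.   6. -29.  -0. -55. -54.]
 slide units [ 2.139 -1.8    0.356] (if target rot) [ 2.137 -1.803  0.356] rot units [0.001 0.001 0.015]
```

Emit:
{"method": "play_rows", "body": {
  "rows": [
    {"slide": [0.12, -0.1, 0], "delta_rot": [0, 0, 0], "fingers": -1},
    {"slide": [0.24, -0.2, 0], "delta_rot": [0, 0, 0], "fingers": -1},
    {"slide": [0.24, -0.2, 0], "delta_rot": [0, 0, 0], "fingers": -1},
    {"slide": [0.24, -0.2, 0], "delta_rot": [0, 0, 0], "fingers": -1},
    {"slide": [0.24, -0.2, 0], "delta_rot": [0, 0, 0], "fingers": -1},
    {"slide": [0.24, -0.2, 0], "delta_rot": [0, 0, 0], "fingers": -1},
    {"slide": [0.24, -0.2, 0], "delta_rot": [0, 0, 0], "fingers": -1},
    {"slide": [0.24, -0.2, 0], "delta_rot": [0, 0, 0], "fingers": -1}
  ]
}}

```text
time_s: 17.4
tcp_pos: [0.6346, -0.0963, 0.1526]
eef_rot: [179.9, -0.0, -96.1]
contact_force: [1.0, 2.2, -5.1]
gripper_width: 0.019
gripper_force: 40.0
```

Emit:
{"method": "play_rows", "body": {
  "rows": [
    {"slide": [0.24, -0.2, 0.1], "delta_rot": [0, 0, 0], "fingers": -1},
    {"slide": [0.098, -0.102, 0.15], "delta_rot": [0, 0, 0], "fingers": -1},
    {"slide": [0, 0, 0.1], "delta_rot": [0, 0, 0], "fingers": -1},
    {"slide": [0, 0, 0], "delta_rot": [0, 0, 0], "fingers": -1},
    {"slide": [0, 0, 0], "delta_rot": [0, 0, 0], "fingers": -1}
  ]
}}

```text
time_s: 18.02
tcp_pos: [0.6739, -0.1494, 0.1017]
eef_rot: [-180.0, -0.0, -96.1]
contact_force: [0.7, 1.0, -5.3]
gripper_width: 0.0187
gripper_force: 40.0
```

```bash
python3 -c "
from h import *
go(T['fg'],.027)"
```

```text
t 18.025 tcp [ 0.6739 -0.1494  0.1017] [-1.7996e+02 -1.0000e-02 -9.6130e+01] w 0.0187 j [  4.  27.  -6.   0. -57. -10.]
 slide units [0.007 0.003 0.498] (if target rot) [0.007 0.003 0.498] rot units [-0.009 -0.002  0.032]
```

Emit:
{"method": "play_rows", "body": {
  "rows": [
    {"slide": [0.007, 0.003, 0.1], "delta_rot": [0, 0, 0.03], "fingers": -1},
    {"slide": [0, 0, 0.15], "delta_rot": [0, 0, 0], "fingers": -1},
    {"slide": [0, 0, 0.12], "delta_rot": [0, 0, 0], "fingers": -1},
    {"slide": [0, 0, 0.06], "delta_rot": [0, 0, 0], "fingers": -1},
    {"slide": [0, 0, 0.025], "delta_rot": [0, 0, 0], "fingers": -1},
    {"slide": [0, 0, 0.01], "delta_rot": [0, 0, 0], "fingers": -1},
    {"slide": [0, 0, 0], "delta_rot": [0, 0, 0], "fingers": -1}
  ]
}}

```text
time_s: 18.9
tcp_pos: [0.6735, -0.1511, 0.0317]
eef_rot: [-179.9, 0.0, -96.4]
contact_force: [0.2, -0.2, -5.9]
gripper_width: 0.0191
gripper_force: 40.0
```

Emit:
{"method": "play_rows", "body": {
  "rows": [
    {"slide": [0, 0, 0.007], "delta_rot": [0, 0, 0], "fingers": -1},
    {"slide": [0, 0, 0.007], "delta_rot": [0, 0, 0], "fingers": -1},
    {"slide": [0, 0, 0], "delta_rot": [0, 0, 0], "fingers": -1}
  ]
}}

```text
time_s: 19.27
tcp_pos: [0.6731, -0.1511, 0.029]
eef_rot: [180.0, 0.0, -96.4]
contact_force: [-0.0, 0.7, -4.8]
gripper_width: 0.0189
gripper_force: 40.0
```

Emit:
{"method": "play_rows", "body": {
  "rows": [
    {"slide": [0, 0, 0.007], "delta_rot": [0, 0, 0], "fingers": -1},
    {"slide": [0, 0, 0.005], "delta_rot": [0, 0, 0], "fingers": -1},
    {"slide": [0, 0, 0], "delta_rot": [0, 0, 0], "fingers": -1}
  ]
}}

```text
time_s: 19.65
tcp_pos: [0.6731, -0.1511, 0.0276]
eef_rot: [-180.0, -0.0, -96.3]
contact_force: [-2.6, 0.6, 0.8]
gripper_width: 0.0194
gripper_force: 40.0
```

Emit:
{"method": "play_rows", "body": {
  "rows": [
    {"slide": [0, 0, 0.004], "delta_rot": [0, 0, 0], "fingers": -1},
    {"slide": [0, 0, 0], "delta_rot": [0, 0, 0], "fingers": -1}
  ]
}}

```text
time_s: 19.9
tcp_pos: [0.6731, -0.1511, 0.0276]
eef_rot: [-180.0, -0.0, -96.3]
contact_force: [-4.2, 2.6, 4.5]
gripper_width: 0.019
gripper_force: 40.0
```

Touching down; release gently and lift.

Emit:
{"method": "play_rows", "body": {
  "rows": [
    {"slide": [0, 0, 0], "delta_rot": [0, 0, 0], "fingers": -1},
    {"slide": [0, 0, 0], "delta_rot": [0, 0, 0], "fingers": -1},
    {"slide": [0, 0, 0], "delta_rot": [0, 0, 0], "fingers": -1}
  ],
  "squeeze": 4
}}

```text
time_s: 20.27
tcp_pos: [0.6726, -0.151, 0.0263]
eef_rot: [179.9, 0.0, -96.4]
contact_force: [-4.7, 2.6, 1.4]
gripper_width: 0.0194
gripper_force: 4.0
```

Emit:
{"method": "play_rows", "body": {
  "rows": [
    {"slide": [0, 0, 0], "delta_rot": [0, 0, 0], "fingers": -0.2},
    {"slide": [0, 0, 0], "delta_rot": [0, 0, 0], "fingers": -0.2},
    {"slide": [0, 0, 0], "delta_rot": [0, 0, 0], "fingers": -0.2},
    {"slide": [0, 0, 0], "delta_rot": [0, 0, 0], "fingers": 0.3},
    {"slide": [0, 0, 0], "delta_rot": [0, 0, 0], "fingers": 0.3},
    {"slide": [0, 0, -0.1], "delta_rot": [0, 0, 0], "fingers": 0.3},
    {"slide": [0, 0, -0.25], "delta_rot": [0, 0, 0], "fingers": 0.3},
    {"slide": [0, 0, -0.3], "delta_rot": [0, 0, 0], "fingers": 0.3}
  ]
}}

```text
time_s: 21.28
tcp_pos: [0.6728, -0.1511, 0.1255]
eef_rot: [179.9, -0.0, -96.4]
contact_force: [0.4, 0.8, 0.5]
gripper_width: 0.0567
gripper_force: 0.0
```

Emit:
{"method": "play_rows", "body": {
  "rows": [
    {"slide": [0, 0.2, -0.2], "delta_rot": [0, 0, 0], "fingers": 0.3},
    {"slide": [0, 0.3, 0], "delta_rot": [0, 0, 0], "fingers": 0.3},
    {"slide": [0, 0.3, 0], "delta_rot": [0, 0, 0], "fingers": 0.3},
    {"slide": [0, 0.3, 0], "delta_rot": [0, 0, 0], "fingers": 0.3},
    {"slide": [0, 0.2, 0], "delta_rot": [0, 0, 0], "fingers": 0.3},
    {"slide": [0, 0, 0], "delta_rot": [0, 0, 0], "fingers": 0.3}
  ]
}}

```text
time_s: 22.02
tcp_pos: [0.4779, -0.1294, 0.1558]
eef_rot: [-179.9, 0.0, -96.3]
contact_force: [-0.0, -0.9, 0.1]
gripper_width: 0.057
gripper_force: 0.0
```

```bash
python3 -c "
from h import *
c=snap('top','t9');d=snap('side','s9')
a=cv2.resize(c['image'][95:165,150:350],(800,280),interpolation=cv2.INTER_CUBIC)
b=cv2.resize(c['image'][98:148,255:342],(478,275),interpolation=cv2.INTER_CUBIC)
e=cv2.resize(d['image'][150:220,320:402],(322,275),interpolation=cv2.INTER_CUBIC)
cv2.imwrite('pics/c9.png',np.vstack([a,np.hstack([b,e])]))
x,y,g=T['fg'];g=np.radians(g)
for k,z in(('top',.053),('axis',.038)):
  for l in(-.101,-.085,.085,.101): u,v=px(c,(x-l*np.sin(g),y+l*np.cos(g),z));print(k,l,round((u-255+.5)*5.5),280+round((v-98+.5)*5.5))
"
```

```text
top -0.101 426 422
top -0.085 395 419
top 0.085 67 381
top 0.101 36 377
axis -0.101 425 428
axis -0.085 394 425
axis 0.085 69 387
axis 0.101 39 384
```

View pics/c9.png

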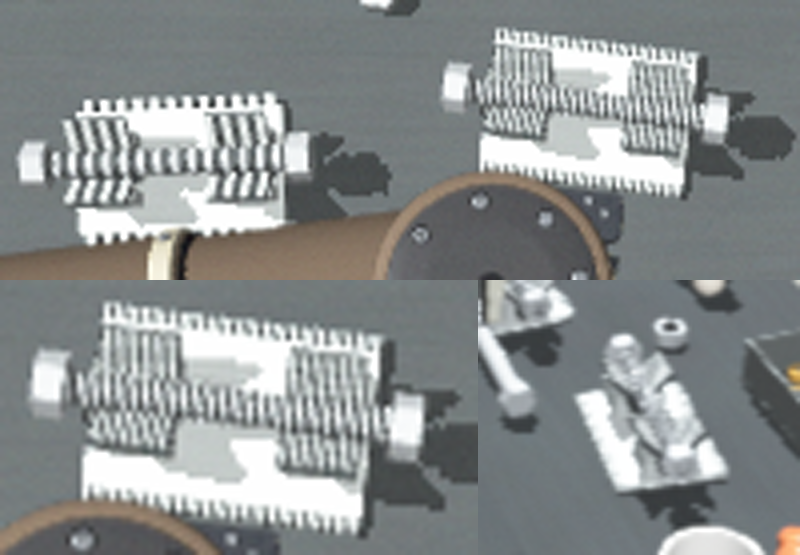

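```bash
python3 -c "
from plant import r
print(r.close_job())"
```

```text
the job is handed in; nothing more can be done
None
```

I laid the coarse stud in the coarse gauge, then the fine stud in the fine gauge. The camera pictures showed both centred to about 1 mm and down in their troughs. I handed the job in at about 22 s; no verdict came back.

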